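Seat a ring in the shuttle nest and release the shuttle with its two caps

TASK

Send the steel ring in for marking: with a fingertip, slide it along the nest of the shuttle carriage until it sits against both dowel pins. Then press the two release caps fully down together, one with each fingertip, and keep both down until the sprung carriage has run all the way to its stop at the laser side; only then let the caps come up so that they lock it there, and move clear. Only push and press: do not pick the ring up, and leave the things lying around where they are.

Things in the scene. Friction and masses are not known exactly. Their poses are not given: they have to be found in the camera images.
- ring_center (a point): Centre, half-way up, of the loose steel setting ring (workpiece): grey, knurled, 64 mm across, 18 mm high, about 0.22 kg, lying flat in the nest on the carriage. Push it on its outside; treat it as a solid disc.
- ring_seat (a point): Where the ring's centre (half-way up) is when it sits against both pins; moves with the carriage. Axes: y along the run towards the laser side (to the robot's left, up to 20 degrees askew), x across it away from the robot, z up. At the start the ring lies 14 to 32 mm from here on the +y side, so it is pushed towards -y; there the carriage rests on a hard stop (up to 2 mm of play).
- carriage_deck (a point): Centre of the top of the carriage, a flat steel plate 160 mm long (y) and 90 mm wide (x), its top 40 mm above the cart top; same axes as the seat, which is 22 mm towards -y. Two low fences, 8 mm high and 67 mm apart, run lengthwise and guide the ring (it has 1.5 mm of play at each side). Nothing stands on the plate on the +y side of the ring.
- nest_pins (a point): Midway between the tops of the two steel dowel pins, 8 mm thick and 14 mm high, that stand on the carriage at x = -18 and +18 mm of this point, same axes as the seat, which is 31 mm from here towards +y.
- release_block (a point): Centre of the steel top plate (51 mm above the cart top) of the grey block, 46 mm (x) by 112 mm (y), fixed along the robot's side of the carriage. The two release caps stand on it at y = +30 and -30 mm; a steel rib 7 mm wide and 9 mm high stands between them. Nothing overhangs the block.
- left_cap_top (a point): Centre of the top of the left release cap (laser side, +y along the run): round, black plastic, 22 mm across, pressed straight down. The two caps stand 60 mm apart, centre to centre, in line with the run. At rest the tops are 68 mm above the cart top and 17 mm above the block; this point moves with the cap.
- right_cap_top (a point): The same for the right release cap (-y along the run).
- left_cap (a joint): Travel of the left cap: 0 up, 0.010 m fully down. Spring return, 1.5 N at rest and 4 N fully down. Its pawl leaves the comb of the carriage at 0.008 m.
- right_cap (a joint): The same for the right cap.
- carriage (a joint): Run of the carriage along the seat's +y: 0 at the loading end, where it starts locked, 0.080 m at its stop on the laser side. A spring drives it and a damper slows it: the full run takes about 2 s. It moves only while both caps are down; a cap let up on the way drops its pawl into the next notch (every 20 mm) and halts it.
- bolt_upright: Loose hex bolt standing on its head, 60 mm tall, just to the right of the block with the caps. Bystander. Origin under its centre.
- tag_a: Loose steel tag plate, 30 x 62 x 6 mm, lying near the right front corner of the cart. Bystander. Origin under its centre.
- tag_b: A second tag plate lying on the first. Bystander. Origin under its centre.
- pocket_tape: Loose yellow pocket tape measure, 62 x 68 x 35 mm, beyond the shuttle. Bystander. Origin under its centre.
- hex: Loose black hex key, 38 x 154 x 8 mm, beyond the shuttle. Bystander. Origin under its centre.
- oiler: Loose small brown oil bottle, 34 mm across, 104 mm tall, near the right front corner of the cart. Bystander. Origin under its centre.

How it is judged:
On the way, in this order (a step that is already met when the one before it is completed fails the run):
1. the ring sits against both pins, within 3.5 mm of its seat, with the carriage still at the loading end (horizontal distance between ring_center and ring_seat below 0.0035 m and value of joint carriage below 0.01 m), for 0.2 s.
2. both caps are down together, at least 8 mm (value of joint each of left_cap, right_cap above 0.008 m), for 0.1 s.
3. the carriage reaches its stop with both caps still down (value of joint carriage above 0.077 m and value of joint each of left_cap, right_cap above 0.006 m), for 0.1 s.
At the end, for the whole second after the job is handed in: The carriage is at rest within 3 mm of its stop on the laser side, both caps have come up again (less than 2 mm down), and the ring lies flat within 5 mm of its seat against the pins (value of joint carriage above 0.077 m and value of joint each of left_cap, right_cap below 0.002 m and horizontal distance between ring_center and ring_seat below 0.005 m and z of ring_center in the frame of ring_seat below 0.003 m and velocity of joint carriage below 0.005 m/s); the robot touches nothing.
It fails at once if the ring is lifted more than 10 mm off the carriage (z of ring_center in the frame of ring_seat above 0.01 m).
It fails at once if a cap is let up while the carriage is between its ends (value of joint carriage between 0.012 and 0.074 m and value of joint any of left_cap, right_cap below 0.005 m).
It fails at once if a bystander is moved more than 30 mm (distance of any of bolt_upright, tag_a, tag_b, pocket_tape, oiler, hex from where it was at the start of the episode above 0.03 m).
It fails at once if the standing bolt or the oil bottle is knocked over (angle between any of bolt_upright, oiler's own z axis and vertical above 0.5 rad).
It also fails if it takes over 42 s, if anything falls off the work surface, if the arm or the gripper's body presses on something with over 40 N, if the wrist force passes 120 N, or if a joint passes its speed limit or range.

ROBOT

A 7-joint arm with a two-finger parallel gripper is mounted at the origin on a cart in front of the work surface, level with it; the furniture and walls round the work are solid. World frame = base frame: x ahead of the robot, y to its left, z up, the work surface at z = 0. Lengths are in m, angles in rad, forces in N, time in s.
With the tool pointing down it reaches from about 0.425 to 0.925 m from the base axis. Payload 6.8 kg.
Tool frame: the origin (TCP) lies at the very end of the fingers, on their centre line; the grasp point (between the pads) lies 19 mm behind it; z points along the fingers, y is the line along which they close (so a half turn about z gives the same grasp; the last joint's range is limited). The gripper opens to 85 mm and grips with 20 to 120 N. Pads are 22 mm wide; open, the fingers measure 114 mm over their backs; the gripper's body (76 mm by 85 mm) begins 54 mm behind the grasp point. The pads swing forward as they close: fully open they stand 13 mm farther back than shut.
Start: joints at [-1.351, 0.477, 0.022, 1.555, -0.011, 1.109, -0.083], TCP at [0.217, 0.639, 0.196] pointing down, gripper open.
Joint ranges: [-2.96, 2.96], [-0.34, 2.1], [-1.41, 1.46], [0.24, 2.44], [-1.37, 4.51], [0.17, 1.92], [-2.96, 2.96]. Speed limits (rad/s): [2.39, 2.39, 3.14, 3.14, 3.14, 3.14, 3.14].

INTERFACE

Orientations are given as a rotation vector (axis times angle).
In Python, from bench import r gives the robot as it stands.
- The arm moves only by the tool play_rows, never from a script. Its argument "targets" is text: rows parted by semicolons, each of 5 numbers parted by spaces: the closure, from -1 (fully open) to 1 (shut), then the shift along the tool's x, y, z in m, then the turn about the tool's z in rad. In form: gripper dx dy dz spin; .... A call has 1 to 8 rows; each row is the pose to reach, as a shift and turn from the pose commanded when the call began, along the tool's axes at that moment; what a row does not reach only later rows make up. A row lasts 1/12 s, in which the tool goes at most 41.7 mm and 7.16 degrees, less where a joint would pass 70% of its speed; a pose out of reach is approached as far as the arm can. A call with a gripper value outside its range is refused whole. The fingers move at their own pace and stop on an object; "squeeze" is the grip in N (left out, the last holds). Time passes only in rows, so rows that repeat a pose let the fingers close. It gives the time, the measured TCP pose, the force, the opening and the grip force at its end, in the units of the state.
- r.get_obs(): the state, without advancing time (a new reading comes with each control period).
- r.grab_frame(name): name is "scene" or "top" or "wrist"; returns the picture (480x640x3 uint8, red, green, blue); there is no depth.
- r.camera_info(name): a dict with "fov_y" (degrees; the focal length in pixels is half the picture's height over the tangent of half this angle, whatever the lens; pixels are square), "cx", "cy" (the principal point, pixels), "position" and "rotation" of the camera in the world. Camera axes: x right, y down, z forward; pixel columns grow to the right and rows downward; lengths in m; the calibration is good to about 2 mm. A picture is of the moment at which its call begins: read the wrist's pose just before it. camera_info takes no time and is no camera call; for the wrist camera it gives the pose at the moment of the call.
- r.hand_in(): hands the job in; it is judged then, once.
The state is a dict: "clock": time; "joints": joint angles; "qvel": joint speeds; "tau": joint torques, N m; "tcp_pos": TCP position; "orientation": TCP orientation; "contact_force": force on the tool from outside, world axes, zero at the start; "moment": the same for the moment, N m; "grip_width": finger opening in m; "gripper_force": force on a finger pad.
Only numpy, scipy, OpenCV 4.12 (cv2) and the standard library are available. Lean on these libraries where they do the work, as an engineer would, in place of code of your own. Each camera call takes 0.05 s, during which the arm holds its last target. There are 200 camera calls.

## Working session

There is one attempt and no reset: what is moved stays moved. The work goes in short steps, Python scripts to look and compute and a tool call to move; the robot and the scene stay as the last step left them, time stands still between calls to the robot, and variables do not carry over. Pictures are saved under pics/ and viewed, at most 10 in all, crops included, and the job is handed in when it is done.

Besides the shell and the picture viewer there is one more tool, called after "Call:" as name(argument=value, ...) on one line, values as JSON. play_rows: Moves the arm, as the interface text tells. Its arguments: {"type":"object","properties":{"targets":{"type":"string"},"squeeze":{"type":"number"}},"required":["targets"]}

```bash
mkdir -p pics; ls
python3 - <<'E'
from bench import r
import cv2,numpy as np
o=r.get_obs(); print(o)
for n in ("top","scene"):
    print(n,r.camera_info(n)); cv2.imwrite(f"pics/{n}0.png",r.grab_frame(n)[:,:,::-1])
E
```

```text
pics
{'clock': 0.0, 'joints': array([-1.35106144,  0.47782172,  0.02236772,  1.55646517, -0.01145323,
        1.10932238, -0.08310124]), 'qvel': array([ 0.00037732,  0.00198047,  0.00156269, -0.00226632,  0.00078056,
        0.0006281 , -0.00080112]), 'tau': array([-8.88783998e-04, -5.96460235e+01,  1.60761025e+00, -2.81203169e+01,
        1.25549655e-02,  9.31901392e-03,  2.87253170e-05]), 'tcp_pos': array([0.2171809 , 0.63839658, 0.19540607]), 'orientation': array([-5.12615046e-01, -3.09937275e+00,  2.96095815e-03]), 'contact_force': array([ 0.40493154, -0.47973497,  0.94057734]), 'moment': array([0.05897896, 0.03829757, 0.07060277]), 'gripper_force': 0.0, 'grip_width': 0.08541680006373953}
top {'fov_y': 48.48377918392805, 'cx': 322.21684253955755, 'cy': 243.11847488702176, 'position': array([ 0.43285869, -0.26078563,  0.99943556]), 'rotation': array([-2.17037243,  2.16702787, -0.14087792])}
scene {'fov_y': 48.10320286281571, 'cx': 329.54974646875525, 'cy': 240.88352193937172, 'position': array([-0.03835497, -0.78113024,  0.68634029]), 'rotation': array([-2.06007833,  0.9595577 , -0.43820028])}
```

View pics/top0.png

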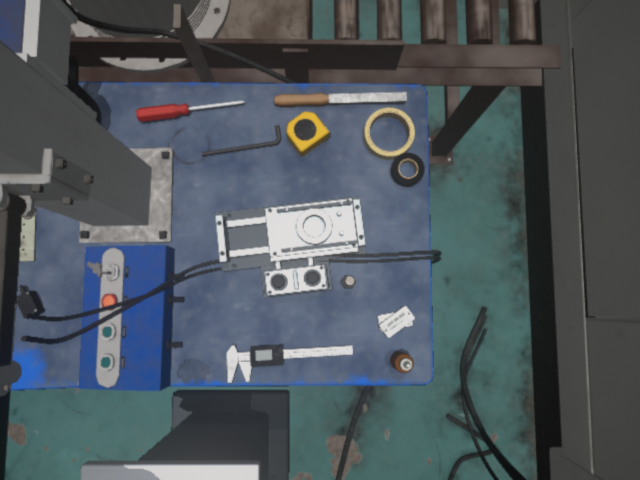

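View pics/scene0.png

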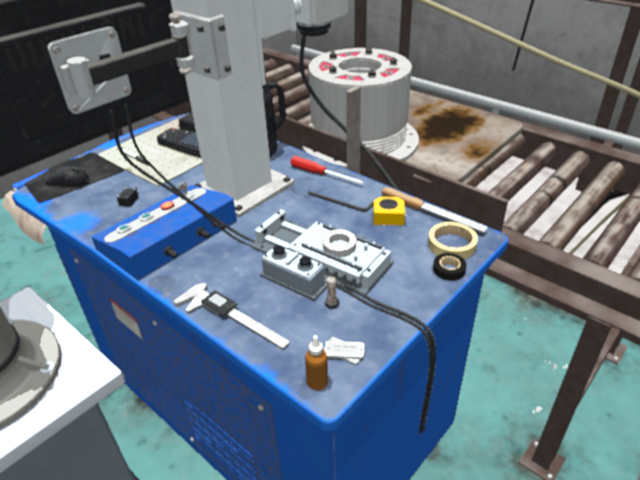

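```bash
cat > h.py <<'E'
from bench import r
import cv2,numpy as np
from scipy.spatial.transform import Rotation as R
def cam(n):
    c=r.camera_info(n); f=240/np.tan(np.radians(c['fov_y'])/2)
    return np.array(c['position']),R.from_rotvec(c['rotation']).as_matrix(),f,c['cx'],c['cy']
def ray(C,u,v):
    p,M,f,cx,cy=C; d=M@np.array([(u-cx)/f,(v-cy)/f,1]); return p,d
def plane(C,u,v,z):
    p,d=ray(C,u,v); return p+d*(z-p[2])/d[2]
def proj(C,X):
    p,M,f,cx,cy=C; q=M.T@(np.asarray(X)-p); return np.array([cx+f*q[0]/q[2],cy+f*q[1]/q[2]])
def tri(C1,a,C2,b):
    p,d=ray(C1,*a); q,e=ray(C2,*b)
    s=np.linalg.lstsq(np.c_[d,-e],q-p,rcond=None)[0]; A=p+d*s[0];B=q+e*s[1]
    return (A+B)/2,np.linalg.norm(A-B)
E
python3 - <<'E'
from h import *
np.set_printoptions(precision=3,suppress=True)
T=cam("top");S=cam("scene")
print("R tool",R.from_rotvec(r.get_obs()['orientation']).as_matrix())
for n,u,v in [("plate corners",172,148),("",80,150),("",78,242),("",170,238),("col",148,165),("col",148,225)]: print(n,plane(T,u,v,0))
for u,v in [(205,190),(236,197),(268,182)]: print("scene col foot",plane(S,u,v,0.01))
# column vertical lines in the top view
for x,y in [(.47,.05),(.47,.15),(.58,.05)]:
    for z in (0,.2,.4,.6): print((x,y,z),proj(T,(x,y,z)),proj(S,(x,y,z)))
for a in [(180,40),(80,70),(125,60)]:
    for y in (0.0,.1,.2,.3,.4):
        p,d=ray(S,*a); X=p+d*(y-p[1])/d[1]; print(a,X,proj(T,X))
cv2.imwrite("pics/w0.png",r.grab_frame("wrist")[:,:,::-1])
E
```

```text
R tool [[-0.947  0.322 -0.   ]
 [ 0.322  0.947 -0.002]
 [-0.    -0.002 -1.   ]]
plate corners [0.732 0.013 0.   ]
 [0.727 0.189 0.   ]
 [0.55  0.183 0.   ]
 [0.558 0.011 0.   ]
col [0.698 0.058 0.   ]
col [0.582 0.054 0.   ]
scene col foot [0.569 0.145 0.01 ]
scene col foot [0.595 0.066 0.01 ]
scene col foot [0.686 0.055 0.01 ]
(0.47, 0.05, 0) [147.591 284.678] [197.841 228.397]
(0.47, 0.05, 0.2) [105.838 279.624] [179.781 145.066]
(0.47, 0.05, 0.4) [ 36.215 271.197] [156.825  39.151]
(0.47, 0.05, 0.6) [-103.159  254.327] [126.674 -99.967]
(0.47, 0.15, 0) [ 93.568 284.61 ] [169.834 211.656]
(0.47, 0.15, 0.2) [ 38.196 279.531] [149.463 130.439]
(0.47, 0.15, 0.4) [-54.223 271.052] [123.871  28.408]
(0.47, 0.15, 0.6) [-239.567  254.048] [  90.756 -103.614]
(0.58, 0.05, 0) [149.832 226.216] [236.356 205.845]
(0.58, 0.05, 0.2) [109.286 206.843] [223.684 124.885]
(0.58, 0.05, 0.4) [ 42.24  174.807] [207.805  23.439]
(0.58, 0.05, 0.6) [-89.897 111.67 ] [ 187.326 -107.395]
(180, 40) [0.482 0.    0.405] [ 79.845 260.398]
(180, 40) [0.548 0.1   0.369] [ 11.472 206.955]
(180, 40) [0.615 0.2   0.333] [-48.408 160.15 ]
(180, 40) [0.682 0.3   0.297] [-101.285  118.819]
(180, 40) [0.748 0.4   0.261] [-148.32    82.055]
(80, 70) [0.304 0.    0.408] [ 69.97  426.197]
(80, 70) [0.348 0.1   0.372] [ -1.868 379.692]
(80, 70) [0.392 0.2   0.336] [-65.038 338.799]
(80, 70) [0.435 0.3   0.301] [-121.02   302.559]
(80, 70) [0.479 0.4   0.265] [-170.974  270.221]
(125, 60) [0.377 0.    0.402] [ 76.17 356.1 ]
(125, 60) [0.43  0.1   0.365] [  6.539 307.011]
(125, 60) [0.483 0.2   0.329] [-54.533 263.957]
(125, 60) [0.536 0.3   0.292] [-108.532  225.888]
(125, 60) [0.59  0.4   0.256] [-156.62   191.987]
```

View pics/w0.png

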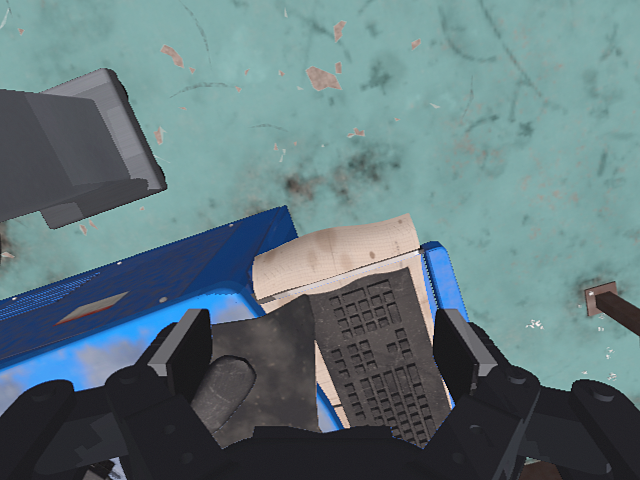

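Run:
```python
import cv2,numpy as np
a=cv2.imread("pics/top0.png")[0:400,0:200]; b=cv2.imread("pics/scene0.png")[0:230,0:320]
a=cv2.resize(a,None,fx=1.4,fy=1.4,interpolation=3); b=cv2.resize(b,None,fx=1.6,fy=1.6,interpolation=3)
m=np.zeros((600,800,3),np.uint8); m[:560,:280]=a; m[:368,285:797]=b; cv2.imwrite("pics/c1.png",m)
```

```text
(no output)
```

View pics/c1.png

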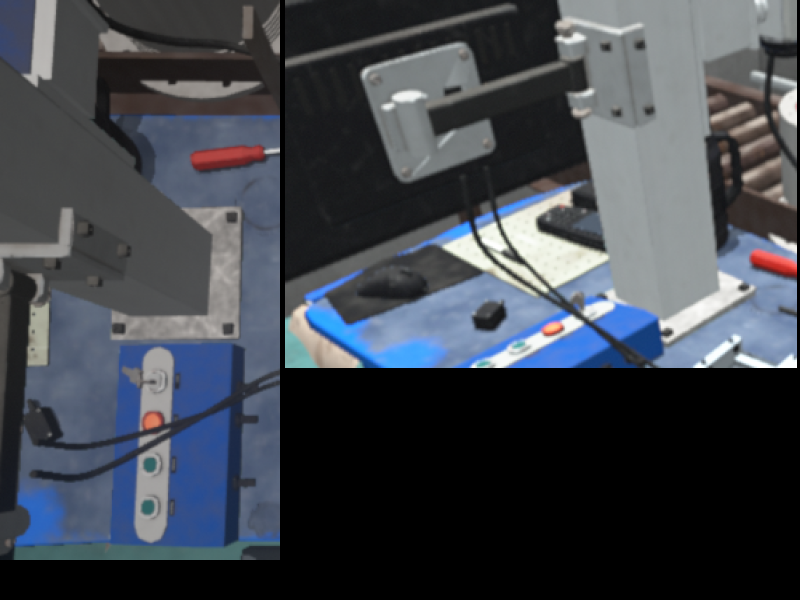

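Run:
```python
from h import *
np.set_printoptions(precision=3,suppress=True)
T=cam("top");S=cam("scene")
print("bar ends",tri(T,(11,193),S,(177,48)),tri(T,(5,371),S,(77,75)))
P=lambda u,v:(( u-285)/1.6,v/1.6)
for nm,u,v in [("plate tl",362,72),("plate br",495,150),("plate tr",470,42),("plate bl",400,182),("screen br",580,182),("screen bl",290,290),("mid",440,240)]:
    for y in (.12,.17,.25):
        p,d=ray(S,*P(u,v)); print(nm,p+d*(y-p[1])/d[1])
```

```text
bar ends (array([0.563, 0.122, 0.345]), np.float64(0.018145878859334674)) (array([0.35 , 0.105, 0.36 ]), np.float64(0.01481158005159681))
plate tl [0.319 0.12  0.416]
plate tl [0.339 0.17  0.401]
plate tl [0.371 0.25  0.377]
plate br [0.436 0.12  0.297]
plate br [0.462 0.17  0.275]
plate br [0.504 0.25  0.24 ]
plate tr [0.44  0.12  0.416]
plate tr [0.466 0.17  0.401]
plate tr [0.509 0.25  0.377]
plate bl [0.32 0.12 0.3 ]
plate bl [0.34  0.17  0.278]
plate bl [0.371 0.25  0.244]
screen br [0.539 0.12  0.22 ]
screen br [0.571 0.17  0.194]
screen br [0.622 0.25  0.152]
screen bl [0.177 0.12  0.234]
screen bl [0.189 0.17  0.208]
screen bl [0.208 0.25  0.168]
mid [0.342 0.12  0.221]
mid [0.363 0.17  0.195]
mid [0.397 0.25  0.153]
```

Run:
```python
from h import *
np.set_printoptions(precision=3,suppress=True)
T=cam("top")
for n,u,v,z in [("lcap",279,282,.068),("rcap",312,277,.068),("ring",314,228,.058),("pinA",338,213,.054),("pinB",341,235,.054),("deck c",315,229,.04),("bolt",349,282,.06)]: print(n,plane(T,u,v,z))
p=r.get_obs()['tcp_pos']; print(p)
M=R.from_rotvec(r.get_obs()['orientation']).as_matrix()
for X in [(.217,.639,.62),(.145,.43,.62),(.41,.16,.62),(.44,-.1,.62)]: print(X,M.T@(np.array(X)-p))
```

```text
lcap [ 0.472 -0.199  0.068]
rcap [ 0.481 -0.256  0.068]
ring [ 0.569 -0.26   0.058]
pinA [ 0.597 -0.303  0.054]
pinB [ 0.557 -0.308  0.054]
deck c [ 0.57  -0.261  0.04 ]
bolt [ 0.473 -0.322  0.06 ]
[0.217 0.639 0.196]
(0.217, 0.639, 0.62) [ 0.    -0.    -0.424]
(0.145, 0.43, 0.62) [ 0.001 -0.221 -0.424]
(0.41, 0.16, 0.62) [-0.337 -0.392 -0.424]
(0.44, -0.1, 0.62) [-0.449 -0.628 -0.423]
```

Call:
play_rows(targets="-1 0 0 -0.04 0; -1 0 0 -0.08 0; -1 0 0 -0.12 0; -1 0 0 -0.16 0; -1 0 0 -0.2 0; -1 0 0 -0.24 0")

```text
clock: 0.65
tcp_pos: [0.2172, 0.6385, 0.4383]
orientation: [-0.513, -3.099, 0.001]
contact_force: [0.6, 0.9, 0.1]
grip_width: 0.0856
gripper_force: 0.0
```

Call:
play_rows(targets="-1 0 -0.02 -0.03 0; -1 0 -0.05 -0.06 0; -1 0 -0.08 -0.09 0; -1 0 -0.11 -0.12 0; -1 0 -0.14 -0.15 0; -1 0 -0.17 -0.17 0; -1 0 -0.2 -0.17 0; -1 0 -0.2 -0.17 0")

```text
clock: 1.32
tcp_pos: [0.1519, 0.4458, 0.6107]
orientation: [-0.513, -3.099, -0.011]
contact_force: [0.2, 0.5, 0.4]
grip_width: 0.0853
gripper_force: 0.0
```

Run:
```python
from h import *
np.set_printoptions(precision=3,suppress=True)
o=r.get_obs();print(o['joints'],o['tcp_pos'])
a=r.grab_frame("top");b=r.grab_frame("scene")
m=np.zeros((480,800,3),np.uint8); m[:300,:400]=cv2.resize(a,(400,300),interpolation=3);m[:300,400:]=cv2.resize(b,(400,300),interpolation=3)
cv2.imwrite("pics/m2.png",m[:300,:,::-1])
```

```text
[-1.401  0.025  0.027  1.237 -0.001  1.873 -0.131] [0.152 0.446 0.611]
```

View pics/m2.png

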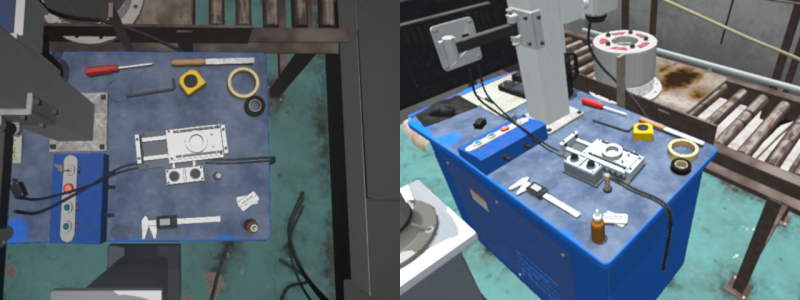

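Call:
play_rows(targets="-1 -0.040 -0.002 0 0.1; -1 -0.080 -0.007 0 0.2; -1 -0.119 -0.015 0 0.3; -1 -0.157 -0.027 0 0.4; -1 -0.194 -0.042 0 0.5; -1 -0.230 -0.060 0 0.6; -1 -0.264 -0.081 0 0.7; -1 -0.296 -0.105 0 0.8")

```text
clock: 2.08
tcp_pos: [0.4012, 0.2543, 0.6046]
orientation: [1.686, 2.651, -0.005]
contact_force: [1.6, 0.8, 0.1]
grip_width: 0.0854
gripper_force: 0.0
```

```bash
cat > w.py <<'E'
from h import *
np.set_printoptions(precision=3,suppress=True)
def tool(X,o=None):
    o=o or r.get_obs(); M=R.from_rotvec(o['orientation']).as_matrix(); return M.T@(np.array(X)-o['tcp_pos'])
E
python3 - <<'E'
from w import *
o=r.get_obs(); print(o['joints'],o['tcp_pos'],o['contact_force'])
a0=np.arctan2(*o['tcp_pos'][1::-1])
for k in range(1,9):
    a=a0-.085*k; print(tool((.471*np.cos(a),.471*np.sin(a),.615),o))
cv2.imwrite("pics/w3.png",r.grab_frame("wrist")[:,:,::-1])
E
```

```text
[-1.05   0.019  0.367  1.257 -0.006  1.869 -0.247] [0.401 0.254 0.605] [1.595 0.786 0.077]
[-0.04  -0.001 -0.01 ]
[-0.08  -0.001 -0.01 ]
[-0.12  -0.004 -0.01 ]
[-0.16  -0.011 -0.01 ]
[-0.198 -0.021 -0.01 ]
[-0.236 -0.034 -0.01 ]
[-0.273 -0.051 -0.01 ]
[-0.308 -0.07  -0.01 ]
```

View pics/w3.png

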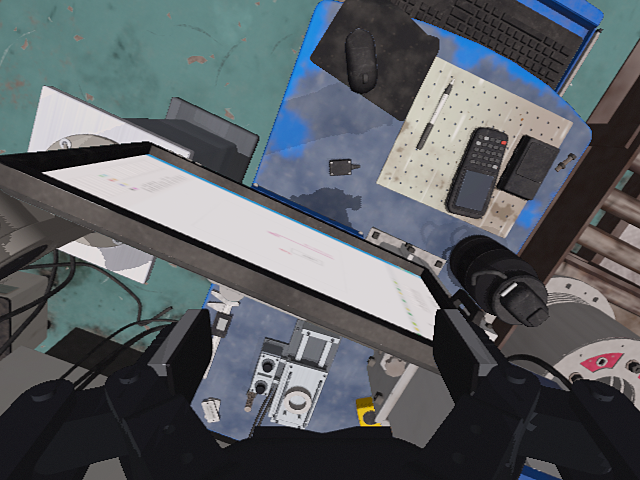

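Run:
```python
from w import *
W=cam("wrist"); print(W[0])
for px in [(10,180),(150,250),(300,310),(430,365),(30,160),(150,148),(440,270),(435,340)]:
    p,d=ray(W,*px); print(px,[ (p+d*(y-p[1])/d[1]).round(3).tolist() for y in (.13,.16)], 'z=.5',p+d*(.5-p[2])/d[2])
```

```text
[0.375 0.314 0.783]
(10, 180) [[0.101, 0.13, 0.388], [0.146, 0.16, 0.452]] z=.5 [0.179 0.182 0.5  ]
(150, 250) [[0.265, 0.13, 0.418], [0.283, 0.16, 0.477]] z=.5 [0.289 0.171 0.5  ]
(300, 310) [[0.43, 0.13, 0.418], [0.421, 0.16, 0.478]] z=.5 [0.418 0.171 0.5  ]
(430, 365) [[0.586, 0.13, 0.425], [0.552, 0.16, 0.483]] z=.5 [0.542 0.168 0.5  ]
(30, 160) [[0.067, 0.13, 0.314], [0.118, 0.16, 0.39]] z=.5 [0.189 0.203 0.5  ]
(150, 148) [[0.079, 0.13, 0.005], [0.128, 0.16, 0.131]] z=.5 [0.267 0.247 0.5  ]
(440, 270) [[0.75, 0.13, -0.026], [0.689, 0.16, 0.106]] z=.5 [0.506 0.25  0.5  ]
(435, 340) [[0.614, 0.13, 0.356], [0.575, 0.16, 0.426]] z=.5 [0.534 0.192 0.5  ]
```

Call:
play_rows(targets="-1 -0.04 -0.001 -0.005 0.1; -1 -0.08 -0.001 -0.01 0.2; -1 -0.12 -0.004 -0.01 0.3; -1 -0.16 -0.011 -0.01 0.4; -1 -0.198 -0.021 -0.01 0.5; -1 -0.236 -0.034 -0.01 0.6; -1 -0.273 -0.051 -0.01 0.7; -1 -0.308 -0.070 -0.01 0.8")

```text
clock: 2.8
tcp_pos: [0.4688, -0.0546, 0.6152]
orientation: [2.584, 1.786, -0.005]
contact_force: [1.5, 0.4, -0.0]
grip_width: 0.0859
gripper_force: 0.0
```

Run:
```python
from w import *
o=r.get_obs(); print(o['joints'],o['tcp_pos'],o['contact_force'])
M=R.from_rotvec(o['orientation']).as_matrix();print(M)
for X in [(.48,-.22,.6),(.50,-.24,.40),(.49,-.24,.35)]: print(tool(X,o))
print("spin to tool y=(.12,-.99):",np.arctan2(*( M.T@[.12,-.99,0])[[0,1]]*[-1,1]))
```

```text
[-0.709  0.002  0.709  1.25   0.     1.892 -0.361] [ 0.469 -0.055  0.615] [ 1.458  0.433 -0.006]
[[ 0.354  0.935 -0.002]
 [ 0.935 -0.354 -0.002]
 [-0.003 -0.001 -1.   ]]
[-0.151  0.069  0.015]
[-0.162  0.095  0.215]
[-0.165  0.086  0.265]
spin to tool y=(.12,-.99): 1.088548105949093
```

Call:
play_rows(targets="-1 -0.035 0.02 0 0.12; -1 -0.07 0.04 0.005 0.24; -1 -0.11 0.06 0.02 0.36; -1 -0.14 0.08 0.05 0.48; -1 -0.16 0.095 0.085 0.6; -1 -0.162 0.095 0.125 0.72; -1 -0.162 0.095 0.165 0.84; -1 -0.162 0.095 0.2 0.96")

```text
clock: 3.47
tcp_pos: [0.5002, -0.2392, 0.4134]
orientation: [3.116, 0.385, -0.004]
contact_force: [0.1, 0.4, -0.5]
grip_width: 0.0855
gripper_force: 0.0
```

Call:
play_rows(targets="-1 0 0 0.02 0.12; -1 0 0 0.02 0.12")

```text
clock: 3.63
tcp_pos: [0.4986, -0.2363, 0.3908]
orientation: [-3.133, -0.204, 0.015]
contact_force: [-0.2, 1.4, 0.7]
grip_width: 0.0856
gripper_force: 0.0
```

Run:
```python
from w import *
o=r.get_obs(); print(o['joints'],o['tcp_pos'],o['contact_force'])
M=R.from_rotvec(o['orientation']).as_matrix();print(M)
im=r.grab_frame("wrist"); np.save("w4c.npy",np.array(cam("wrist"),dtype=object),allow_pickle=True)
cv2.imwrite("pics/w4.png",im[:,:,::-1])
```

```text
[-0.498  0.211  1.013  1.608 -0.177  1.432 -0.91 ] [ 0.499 -0.236  0.391] [-0.165  1.35   0.711]
[[ 0.991  0.13  -0.01 ]
 [ 0.13  -0.992  0.001]
 [-0.01  -0.003 -1.   ]]
```

View pics/w4.png

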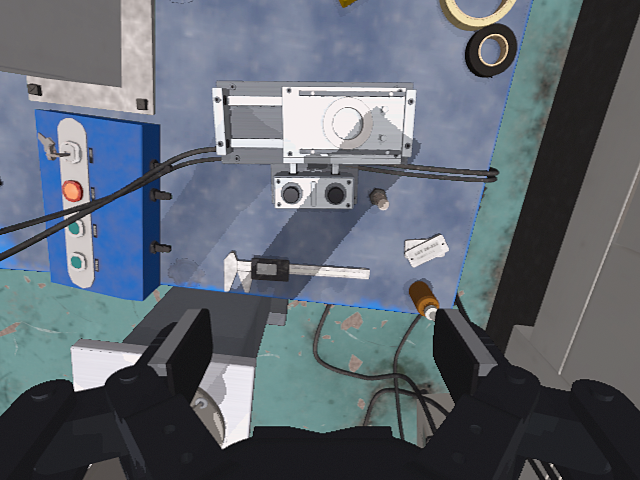

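Call:
play_rows(targets="1 -0.02 0 0.04 0; 1 -0.04 0.01 0.08 0; 1 -0.05 0.01 0.11 0; 1 -0.05 0.01 0.13 0; 1 -0.05 0.01 0.13 0; 1 -0.05 0.01 0.13 0; 1 -0.05 0.01 0.13 0")

```text
clock: 4.27
tcp_pos: [0.4545, -0.2557, 0.2689]
orientation: [3.132, 0.214, 0.005]
contact_force: [0.3, 0.9, 0.8]
grip_width: 0.0008
gripper_force: 0.0
```

Run:
```python
from w import *
o=r.get_obs(); print(o['joints'],o['tcp_pos'],o['orientation'],o['grip_width'])
im=r.grab_frame("wrist"); cv2.imwrite("pics/w5.png",im[:,:,::-1])
W=cam("wrist"); 
# expected area
q=np.array([proj(W,X) for X in [(.472,-.199,.068),(.481,-.256,.068),(.569,-.26,.058),(.577,-.305,.054)]]);print(q)
c=q.mean(0).astype(int); x0=max(0,c[0]-200);y0=max(0,c[1]-150); print(x0,y0)
cv2.imwrite("pics/w5c.png",cv2.resize(im[y0:y0+300,x0:x0+400,::-1],None,fx=2,fy=2,interpolation=cv2.INTER_CUBIC))
```

```text
[-0.453  0.217  1.005  1.877 -0.2    1.151 -0.812] [ 0.455 -0.256  0.269] [3.132 0.214 0.005] 0.0008033002758886603
[[266.274 177.511]
 [324.409 176.299]
 [341.229  83.164]
 [388.66   81.573]]
130 0
```

View pics/w5c.png

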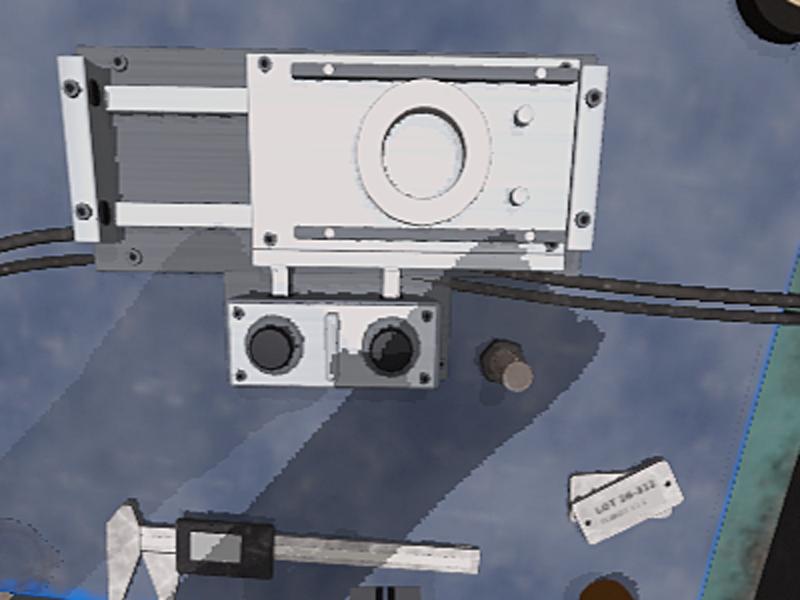

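Run:
```python
from w import *
W=cam("wrist"); o=r.get_obs(); print("cam",W[0], "nadir",proj(W,(W[0][0],W[0][1],0)))
g=lambda x,y,z: plane(W,130+x/2,y/2,z)
L=g(270,347,.068);Rc=g(391,349,.068);A=g(523,116,.054);B=g(519,196,.054);ring=g(424,151,.057)
print(L,Rc,np.linalg.norm(L-Rc),A,B,np.linalg.norm(A-B),ring)
for n,x,y,z in [("deck TL",248,55,.04),("BL",252,247,.04),("TR",580,58,.04),("BR",565,252,.04),("fence T in L",292,78,.048),("fence T in R",570,81,.048),("fence B L",295,228,.048),("fence B R",555,232,.048),("bolt top",518,376,.06)]: print(n,g(x,y,z))
y=(L-Rc)/np.linalg.norm(L-Rc); x=np.array([y[1],-y[0],0]); print("run",y)
print("pins rel: AB dir ang",(A-B)/np.linalg.norm(A-B),x)
mid=(A+B)/2; seat=mid+.031*y; print("seat",seat,"ring along",(ring-seat)@y,"across",(ring-seat)@x)
M=R.from_rotvec(o['orientation']).as_matrix(); print("toolx,y",M[:,0],M[:,1])
```

```text
cam [ 0.528 -0.246  0.447] nadir [321.363 125.406]
[ 0.476 -0.197  0.068] [ 0.483 -0.257  0.068] 0.059869808013265344 [ 0.598 -0.304  0.054] [ 0.563 -0.309  0.054] 0.03535969168345428 [ 0.576 -0.26   0.057]
deck TL [ 0.608 -0.171  0.04 ]
BL [ 0.521 -0.18   0.04 ]
TR [ 0.629 -0.328  0.04 ]
BR [ 0.541 -0.339  0.04 ]
fence T in L [ 0.6   -0.193  0.048]
fence T in R [ 0.617 -0.324  0.048]
fence B L [ 0.533 -0.202  0.048]
fence B R [ 0.549 -0.33   0.048]
bolt top [ 0.477 -0.323  0.06 ]
run [-0.119  0.993  0.   ]
pins rel: AB dir ang [0.991 0.134 0.   ] [0.993 0.119 0.   ]
seat [ 0.576 -0.275  0.054] ring along 0.015615544352517738 across 0.0013243944867918289
toolx,y [0.991 0.135 0.003] [ 0.135 -0.991  0.002]
```

Call:
play_rows(targets="1 0.03 -0.01 0.03 0; 1 0.06 -0.02 0.06 0; 1 0.09 -0.03 0.09 0; 1 0.119 -0.0395 0.12 0; 1 0.119 -0.0395 0.15 0; 1 0.119 -0.0395 0.175 0; 1 0.119 -0.0395 0.175 0; 1 0.119 -0.0395 0.175 0")

```text
clock: 4.98
tcp_pos: [0.5657, -0.1999, 0.092]
orientation: [3.134, 0.212, -0.001]
contact_force: [-0.7, 0.5, 0.8]
grip_width: 0.0002
gripper_force: 0.0
```

Run:
```python
from w import *
o=r.get_obs(); print(o['joints'],o['tcp_pos'],o['contact_force'],o['grip_width'])
im=r.grab_frame("wrist");W=cam("wrist")
M=R.from_rotvec(o['orientation']).as_matrix(); print(M)
print("to start",tool((.567,-.2005,.047),o),"run along tool", M.T@[-.125,.992,0])
```

```text
[-0.326  0.592  0.78   1.871 -0.526  0.897 -0.727] [ 0.566 -0.2    0.092] [-0.685  0.468  0.762] 0.00015668349867435424
[[ 0.991  0.135 -0.   ]
 [ 0.135 -0.991 -0.001]
 [-0.001  0.    -1.   ]]
to start [0.001 0.001 0.045] run along tool [ 0.01 -1.   -0.  ]
```

Down beside the ring, then a slow push.

Call:
play_rows(targets="1 0.001 0 0.02 0; 1 0.001 0 0.035 0; 1 0.001 0 0.044 0; 1 0.001 0 0.045 0; 1 0.001 0 0.045 0; 1 0.001 0 0.045 0")

```text
clock: 5.53
tcp_pos: [0.567, -0.2003, 0.048]
orientation: [3.134, 0.21, 0.004]
contact_force: [-0.3, 0.3, -0.3]
grip_width: 0.0001
gripper_force: 0.0
```

Call:
play_rows(targets="1 0 0.003 0 0; 1 0 0.006 0 0; 1 0 0.009 0 0; 1 0 0.012 0 0; 1 0 0.014 0 0; 1 0 0.016 0 0; 1 0 0.018 0 0; 1 0 0.018 0 0")

```text
clock: 6.2
tcp_pos: [0.5683, -0.2181, 0.0464]
orientation: [3.134, 0.209, 0.0]
contact_force: [0.2, -0.3, 0.3]
grip_width: 0.0002
gripper_force: 0.0
```

Call:
play_rows(targets="1 0 0.002 0 0; 1 0 0.004 0 0; 1 0 0.005 0 0; 1 0 0.006 0 0; 1 0 0.007 0 0; 1 0 0.008 0 0; 1 0 0.008 0 0")

```text
clock: 6.78
tcp_pos: [0.5694, -0.2257, 0.0464]
orientation: [3.134, 0.21, 0.0]
contact_force: [0.1, 0.2, 0.4]
grip_width: -0.0
gripper_force: 0.0
```

Run:
```python
from w import *
o=r.get_obs(); print(o['tcp_pos'],o['contact_force'])
s=np.array([.577,-.275,0]);y=np.array([-.125,.992,0]); print("along from seat",(o['tcp_pos']-s)@y)
im=r.grab_frame("top"); cv2.imwrite("pics/t6.png",im[:,:,::-1])
```

```text
[ 0.569 -0.226  0.046] [0.138 0.244 0.445]
along from seat 0.049852967720677516
```

Expected contact with pins near 0.046; creep on.

Call:
play_rows(targets="1 0 0.001 0 0; 1 0 0.002 0 0; 1 0 0.003 0 0; 1 0 0.004 0 0; 1 0 0.004 0 0")

```text
clock: 7.25
tcp_pos: [0.5699, -0.2297, 0.0464]
orientation: [3.134, 0.21, 0.0]
contact_force: [-0.6, -0.1, -0.0]
grip_width: 0.0004
gripper_force: 0.0
```

Call:
play_rows(targets="1 0 0.001 0 0; 1 0 0.002 0 0; 1 0 0.003 0 0; 1 0 0.003 0 0")

```text
clock: 7.58
tcp_pos: [0.5704, -0.2327, 0.0464]
orientation: [3.134, 0.21, 0.0]
contact_force: [0.4, -0.7, 0.9]
grip_width: -0.0
gripper_force: 0.0
```

Call:
play_rows(targets="1 0 0.001 0 0; 1 0 0.002 0 0; 1 0 0.002 0 0")

```text
clock: 7.83
tcp_pos: [0.5706, -0.2347, 0.0464]
orientation: [3.134, 0.21, 0.0]
contact_force: [0.0, 0.6, 0.7]
grip_width: -0.0001
gripper_force: 0.0
```

Call:
play_rows(targets="1 0 0.001 0 0; 1 0 0.002 0 0; 1 0 0.002 0 0")

```text
clock: 8.08
tcp_pos: [0.5709, -0.2366, 0.0464]
orientation: [3.134, 0.21, 0.0]
contact_force: [-0.0, -0.5, -0.7]
grip_width: 0.0001
gripper_force: 0.0
```

Run:
```python
from w import *
a=cv2.imread("pics/top0.png");b=r.grab_frame("top")[:,:,::-1]
s=lambda i:cv2.resize(i[190:300,210:380],None,fx=2.3,fy=2.3,interpolation=cv2.INTER_CUBIC)
w=r.grab_frame("wrist")[0:230,150:550,::-1]; w=cv2.resize(w,(590,339),interpolation=cv2.INTER_CUBIC)
t=np.hstack([s(a),s(b)]);m=np.zeros((600,800,3),np.uint8);m[:t.shape[0],:t.shape[1]]=t;m[256:595,:590]=w
cv2.imwrite("pics/m7.png",m);print(r.get_obs()['contact_force'])
```

```text
[0.092 0.678 0.293]
```

View pics/m7.png

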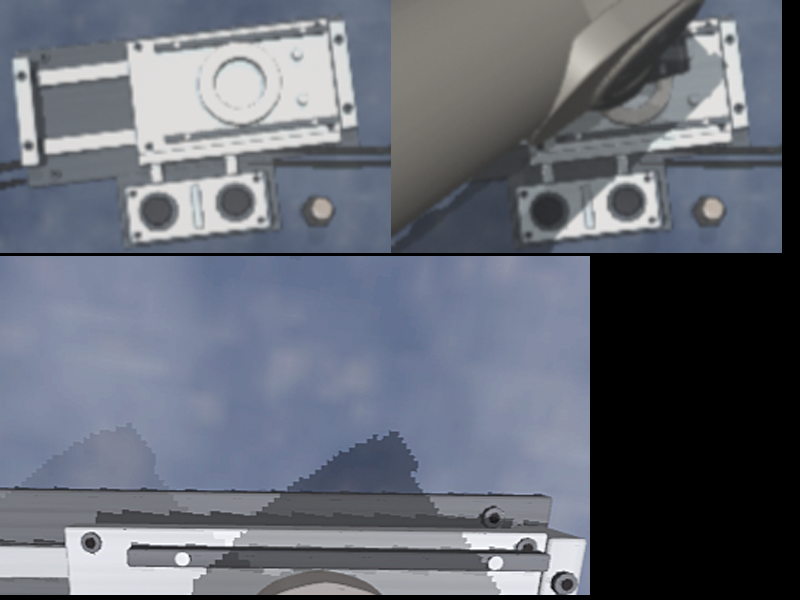

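Run:
```python
from w import *
o=r.get_obs();W=cam("wrist");print(proj(W,o['tcp_pos']))
k=400/590
y=np.array([-.125,.992,0]);s=np.array([.577,-.275,0])
for n,u,v,z in [("arc top",325,570,.058),("arc l",258,592,.058),("arc r",400,592,.058),("dotL",182,559,.048),("dotR",495,563,.048)]:
    p=plane(W,150+u*k,(v-256)*k,z); print(n,p,(p-s)@y)
# same fence dots in w5: crop (328,70),(541,73)
print("tcp along",(o['tcp_pos']-s)@y)
b=r.grab_frame("wrist"); cv2.imwrite("pics/w8.png",b[:,:,::-1])
print(proj(W,[.577+.032*.99,-.275,.058]))
```

```text
[319.556 279.277]
arc top [ 0.611 -0.254  0.058] 0.01648797616157618
arc l [ 0.601 -0.235  0.058] 0.0367435813310063
arc r [ 0.607 -0.278  0.058] -0.006859194243634473
dotL [ 0.606 -0.21   0.048] 0.061073532748739584
dotR [ 0.618 -0.309  0.048] -0.039192767445529644
tcp along 0.03905506962261983
[415.178 223.097]
```

View pics/w8.png

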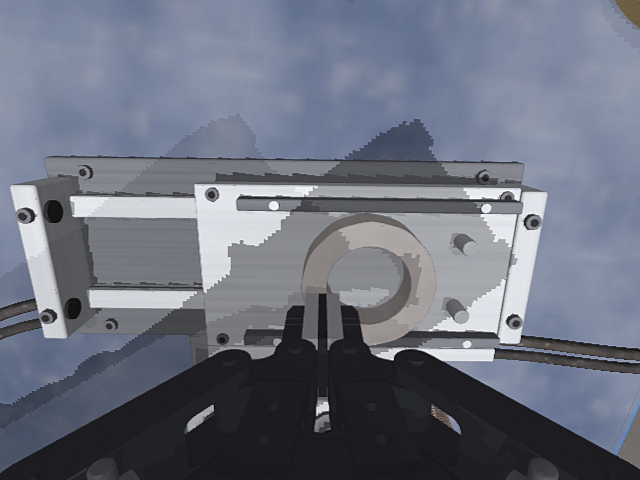

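Run:
```python
from w import *
o=r.get_obs();W=cam("wrist");t=o['tcp_pos'];M=R.from_rotvec(o['orientation']).as_matrix()
for dx in (0,.011):
  for z in (.046,.056,.062,.068,.075,.085): 
    a=proj(W,[*(t+M[:,0]*dx)[:2],z]); b=proj(W,[*(t+M[:,0]*dx+M[:,1]*.01)[:2],z]); print(dx,z,a,b[0]-a[0])
im=cv2.imread("pics/w8.png"); print(im[255:325:3,322].tolist()); print(im[300,285:365:3].tolist())
```

```text
0 0.046 [319.528 279.053] 19.73381425698301
0 0.056 [319.382 287.157] 20.76552160904197
0 0.062 [319.286 292.439] 21.438004272562637
0 0.068 [319.185 298.075] 22.15550082711252
0 0.075 [319.057 305.146] 23.055747367635945
0 0.085 [318.856 316.306] 24.476544094855115
0.011 0.046 [319.488 258.606] 20.073748609682468
0.011 0.056 [319.337 265.769] 21.142268755766395
0.011 0.062 [319.238 270.445] 21.839784198119617
0.011 0.068 [319.133 275.44 ] 22.58489403155221
0.011 0.075 [319.    281.715] 23.521111146039573
0.011 0.085 [318.791 291.64 ] 25.001683848259233
[[132, 133, 138], [129, 131, 137], [129, 130, 136], [130, 131, 137], [133, 133, 139], [132, 133, 139], [132, 132, 137], [131, 133, 138], [132, 133, 138], [132, 133, 138], [133, 134, 138], [114, 115, 120], [117, 118, 124], [27, 25, 27], [29, 25, 27], [27, 24, 27], [28, 24, 26], [28, 24, 27], [29, 25, 27], [27, 24, 27], [27, 24, 25], [28, 24, 26], [29, 27, 28], [28, 26, 26]]
[[142, 137, 134], [121, 118, 115], [123, 120, 118], [123, 120, 117], [123, 119, 117], [124, 119, 118], [119, 115, 115], [102, 98, 98], [103, 99, 100], [103, 99, 100], [103, 99, 99], [74, 70, 71], [28, 26, 25], [26, 23, 24], [98, 94, 95], [103, 99, 99], [103, 98, 99], [103, 100, 101], [116, 114, 114], [172, 167, 165], [169, 164, 163], [169, 164, 163], [169, 164, 162], [169, 164, 162], [169, 164, 161], [169, 164, 162], [169, 165, 162]]
```

Call:
play_rows(targets="1 0 -0.015 0 0; 1 0 -0.032 0 0; 1 0 -0.032 0.001 0; 1 0 -0.032 0.002 0; 1 0 -0.032 0.003 0; 1 0 -0.032 0.004 0; 1 0 -0.032 0.004 0")

```text
clock: 8.82
tcp_pos: [0.5664, -0.2057, 0.0423]
orientation: [3.134, 0.208, -0.0]
contact_force: [-0.1, -0.0, -0.5]
grip_width: 0.0001
gripper_force: 0.0
```

Call:
play_rows(targets="1 0 0 0.001 0; 1 0 0 0.002 0; 1 0 0 0.003 0; 1 0 0 0.004 0; 1 0 0 0.004 0")

```text
clock: 9.23
tcp_pos: [0.5665, -0.2046, 0.0381]
orientation: [-3.134, -0.21, 0.0]
contact_force: [0.1, 0.7, -0.5]
grip_width: 0.0001
gripper_force: 0.0
```

Call:
play_rows(targets="1 0 0 0.001 0; 1 0 0 0.002 0; 1 0 0 0.003 0; 1 0 0 0.004 0; 1 0 0 0.004 0")

```text
clock: 9.65
tcp_pos: [0.5665, -0.2045, 0.0342]
orientation: [-3.134, -0.21, 0.0]
contact_force: [-0.1, -0.1, 0.5]
grip_width: 0.0
gripper_force: 0.0
```

Call:
play_rows(targets="1 0 0 0.001 0; 1 0 0 0.002 0; 1 0 0 0.003 0; 1 0 0 0.003 0")

```text
clock: 9.98
tcp_pos: [0.5665, -0.2046, 0.0311]
orientation: [-3.134, -0.21, 0.001]
contact_force: [0.4, -0.0, 0.2]
grip_width: -0.0003
gripper_force: 0.0
```

Call:
play_rows(targets="1 0 0 0.001 0; 1 0 0 0.002 0; 1 0 0 0.003 0; 1 0 0 0.003 0")

```text
clock: 10.32
tcp_pos: [0.5665, -0.2046, 0.0282]
orientation: [-3.134, -0.21, 0.0]
contact_force: [-0.1, -0.0, -0.1]
grip_width: 0.0004
gripper_force: 0.0
```

Call:
play_rows(targets="1 0 0 0.001 0; 1 0 0 0.002 0; 1 0 0 0.003 0; 1 0 0 0.003 0")

```text
clock: 10.65
tcp_pos: [0.5665, -0.2046, 0.0252]
orientation: [-3.134, -0.21, 0.0]
contact_force: [-0.3, -0.2, 0.3]
grip_width: 0.0002
gripper_force: 0.0
```

Call:
play_rows(targets="1 0 0 0.001 0; 1 0 0 0.002 0; 1 0 0 0.003 0; 1 0 0 0.003 0")

```text
clock: 10.98
tcp_pos: [0.5665, -0.2045, 0.0222]
orientation: [-3.134, -0.21, 0.0]
contact_force: [-0.2, 0.7, -0.2]
grip_width: -0.0001
gripper_force: 0.0
```

Run:
```python
from w import *
o=r.get_obs();W=cam("wrist");print(o['tcp_pos'],o['joints'])
im=r.grab_frame("wrist");cv2.imwrite("pics/w9.png",im[:,:,::-1])
old=cv2.imread("pics/w8.png").astype(int); d=np.abs(im[:,:,::-1].astype(int)-old).max(2)
# fingers are static in camera frame: lowest-difference region near the tips
for v in range(262,312,4): print(v,(d[v,290:360:4]).tolist())
```

```text
[ 0.566 -0.205  0.022] [-0.256  0.685  0.695  1.899 -0.612  0.782 -0.657]
262 [7, 7, 7, 9, 40, 8, 7, 9, 10, 8, 10, 10, 7, 7, 6, 6, 6, 7]
266 [3, 2, 3, 2, 11, 7, 8, 8, 8, 7, 8, 3, 1, 1, 2, 3, 1, 2]
270 [8, 8, 8, 3, 12, 9, 9, 7, 10, 9, 8, 7, 6, 6, 7, 6, 7, 6]
274 [9, 11, 9, 5, 11, 12, 10, 10, 11, 12, 13, 11, 9, 10, 11, 10, 9, 10]
278 [7, 7, 8, 30, 9, 8, 7, 7, 9, 7, 7, 8, 8, 8, 8, 10, 8, 8]
282 [11, 12, 11, 8, 11, 9, 8, 9, 10, 23, 11, 12, 9, 9, 8, 8, 8, 8]
286 [9, 9, 9, 10, 20, 21, 15, 16, 14, 19, 1, 10, 10, 10, 10, 10, 10, 9]
290 [6, 6, 7, 7, 7, 8, 8, 10, 11, 17, 22, 24, 5, 3, 1, 2, 36, 36]
294 [12, 11, 11, 36, 6, 7, 7, 6, 4, 6, 8, 5, 8, 40, 40, 41, 40, 41]
298 [16, 6, 6, 4, 7, 7, 7, 6, 5, 7, 6, 6, 2, 31, 33, 33, 33, 33]
302 [6, 7, 7, 7, 6, 6, 8, 5, 4, 5, 6, 6, 7, 23, 48, 33, 33, 36]
306 [10, 3, 4, 4, 6, 6, 5, 6, 3, 5, 7, 7, 7, 2, 5, 3, 9, 11]
310 [2, 5, 3, 4, 6, 6, 7, 3, 3, 3, 7, 7, 7, 4, 4, 3, 4, 42]
```

Run:
```python
from w import *
o=r.get_obs();W=cam("wrist");p,Mc,f,cx,cy=W;t=o['tcp_pos'];M=R.from_rotvec(o['orientation']).as_matrix()
print("f",f,cx,cy,"tcp depth",Mc.T@(t-p),"cam in tool",M.T@(p-t),"optical axis in tool",M.T@Mc[:,2])
D=f*.0855/(434-212); print("gap depth",D)
# tip pixel open: (212,312)-> camera point at depth D -> tool
for px,dep in [((212,310),D),((434,310),D)]:
    q=np.array([(px[0]-cx)/f,(px[1]-cy)/f,1])*dep; print(M.T@(p+Mc@q-t))
# shut tip: ray at (322,292): tool coords for several x offsets
_,d=ray(W,322,292)
a=M.T@(p-t);e=M.T@d
for x in (-.011,0,.008,.011): s=(x-a[0])/e[0]; print(x,a+e*s)
```

```text
f 379.3934884042993 322.1213435924095 241.59882306120286 tcp depth [-0.001  0.019  0.192] cam in tool [ 0.075  0.001 -0.178] optical axis in tool [-0.296 -0.     0.955]
gap depth 0.14611776242598015
[ 0.007 -0.041 -0.046]
[ 0.007  0.044 -0.046]
-0.011 [-0.011  0.001  0.009]
0 [ 0.     0.001 -0.015]
0.008 [ 0.008  0.001 -0.033]
0.011 [ 0.011  0.001 -0.039]
```

Call:
play_rows(targets="1 0 0 0.001 0; 1 0 0 0.002 0; 1 0 0 0.003 0; 1 0 0 0.004 0; 1 0 0 0.004 0")

```text
clock: 11.45
tcp_pos: [0.5665, -0.2045, 0.0181]
orientation: [-3.134, -0.21, 0.0]
contact_force: [-0.5, 0.5, -0.1]
grip_width: -0.0
gripper_force: 0.0
```

Call:
play_rows(targets="1 0 0 0.001 0; 1 0 0 0.002 0; 1 0 0 0.003 0; 1 0 0 0.004 0; 1 0 0 0.004 0")

```text
clock: 11.87
tcp_pos: [0.5665, -0.2045, 0.0142]
orientation: [-3.134, -0.21, 0.0]
contact_force: [0.4, 0.2, -0.5]
grip_width: -0.0
gripper_force: 0.0
```

Call:
play_rows(targets="1 0 0 0.001 0; 1 0 0 0.002 0; 1 0 0 0.003 0; 1 0 0 0.003 0")

```text
clock: 12.2
tcp_pos: [0.5665, -0.2045, 0.0112]
orientation: [-3.134, -0.21, 0.001]
contact_force: [0.2, -0.4, -0.3]
grip_width: 0.0004
gripper_force: 0.0
```

Call:
play_rows(targets="1 0 0.003 0 0; 1 0 0.006 0 0; 1 0 0.009 0 0; 1 0 0.012 0 0; 1 0 0.014 0 0; 1 0 0.016 0 0; 1 0 0.018 0 0; 1 0 0.018 0 0")

```text
clock: 12.87
tcp_pos: [0.5691, -0.2229, 0.0114]
orientation: [3.134, 0.209, 0.0]
contact_force: [-1.0, 0.8, 0.5]
grip_width: -0.0001
gripper_force: 0.6
```

```bash
cat > ring.py <<'E'
from w import *
def ringpos():
    im=r.grab_frame("wrist")[:,:,::-1];W=cam("wrist");o=r.get_obs()
    y=np.array([-.13,.9915,0]);x=np.array([.9915,.13,0]);s=np.array([.577,-.275,.058])
    # rectified top view at ring-top height, seat frame, 0.25 mm per px, rows = x down from +60, cols = along from +100 to -60
    A,X=np.meshgrid(np.arange(.1,-.06,-.00025),np.arange(.06,-.06,-.00025))
    P=s+A[...,None]*y+X[...,None]*x; p,Mc,f,cx,cy=W; q=(P-p)@Mc
    g=cv2.remap(im,(cx+f*q[...,0]/q[...,2]).astype(np.float32),(cy+f*q[...,1]/q[...,2]).astype(np.float32),1)
    return g,o
E
python3 - <<'E'
from ring import *
g,o=ringpos(); cv2.imwrite("pics/rect.png",g); h=cv2.HoughCircles(cv2.GaussianBlur(cv2.cvtColor(g,6),(5,5),0),cv2.HOUGH_GRADIENT_ALT,1.5,20,param1=100,param2=.5,minRadius=60,maxRadius=140)
for c in (h[0] if h is not None else []): print("along %.4f across %.4f r %.4f"%(.1-c[0]*.00025,.06-c[1]*.00025,c[2]*.00025))
s=np.array([.577,-.275,0]);print("tcp along",(o['tcp_pos']-s)@[-.13,.9915,0],o['contact_force'])
E
```

```text
along 0.0235 across 0.0150 r 0.0291
along 0.0119 across 0.0082 r 0.0285
along 0.0070 across -0.0000 r 0.0317
along 0.0070 across -0.0000 r 0.0201
tcp along 0.052757341055612694 [ 0.422 -0.149  0.508]
```

Call:
play_rows(targets="1 0 0.001 0 0; 1 0 0.002 0 0; 1 0 0.003 0 0; 1 0 0.004 0 0; 1 0 0.005 0 0; 1 0 0.006 0 0; 1 0 0.006 0 0")

```text
clock: 13.5
tcp_pos: [0.5698, -0.2288, 0.0114]
orientation: [3.134, 0.21, 0.0]
contact_force: [-0.4, 1.6, 0.2]
grip_width: 0.0001
gripper_force: 0.8
```

Call:
play_rows(targets="1 0 0.001 0 0; 1 0 0.002 0 0; 1 0 0.002 0 0")

```text
clock: 13.75
tcp_pos: [0.5701, -0.2302, 0.0114]
orientation: [-3.134, -0.21, 0.0]
contact_force: [-0.2, 2.0, 1.1]
grip_width: 0.0002
gripper_force: 1.3
```

Call:
play_rows(targets="1 0 0.001 0 0; 1 0 0.002 0 0; 1 0 0.002 0 0")

```text
clock: 14.0
tcp_pos: [0.5704, -0.2317, 0.0114]
orientation: [-3.133, -0.21, 0.0]
contact_force: [-0.5, 4.6, 3.2]
grip_width: 0.0
gripper_force: 2.3
```

Run:
```python
from ring import *
g,o=ringpos(); cv2.imwrite("pics/rect2.png",g); h=cv2.HoughCircles(cv2.GaussianBlur(cv2.cvtColor(g,6),(5,5),0),cv2.HOUGH_GRADIENT_ALT,1.5,20,param1=100,param2=.5,minRadius=60,maxRadius=140)
for c in (h[0] if h is not None else []): print("along %.4f across %.4f r %.4f"%(.1-c[0]*.00025,.06-c[1]*.00025,c[2]*.00025))
s=np.array([.577,-.275,0]);print("tcp along",(o['tcp_pos']-s)@[-.13,.9915,0],o['contact_force'])
```

```text
along 0.0029 across 0.0079 r 0.0286
along -0.0031 across -0.0008 r 0.0316
along -0.0031 across -0.0008 r 0.0200
along 0.0029 across 0.0079 r 0.0173
tcp along 0.0437570100658209 [-0.167  3.892  2.383]
```

Call:
play_rows(targets="1 0 0.001 0 0; 1 0 0.002 0 0; 1 0 0.003 0 0; 1 0 0.003 0 0; 1 0 0.003 0 0")

```text
clock: 14.47
tcp_pos: [0.5707, -0.2324, 0.0112]
orientation: [-3.13, -0.212, 0.002]
contact_force: [-2.9, 10.4, 6.6]
grip_width: -0.0001
gripper_force: 5.3
```

Call:
play_rows(targets="1 0 -0.01 0 0; 1 0 -0.024 0 0; 1 0 -0.024 -0.02 0; 1 0 -0.024 -0.05 0; 1 0 -0.024 -0.08 0; -0.08 0 -0.024 -0.08 0; -0.08 0 -0.024 -0.08 0")

```text
clock: 15.05
tcp_pos: [0.5688, -0.2131, 0.0931]
orientation: [3.132, 0.208, 0.006]
contact_force: [-0.1, 0.7, -1.1]
grip_width: 0.0232
gripper_force: 0.0
```

Run:
```python
from ring import *
g,o=ringpos(); cv2.imwrite("pics/rect3.png",g); h=cv2.HoughCircles(cv2.GaussianBlur(cv2.cvtColor(g,6),(5,5),0),cv2.HOUGH_GRADIENT_ALT,1.5,20,param1=100,param2=.5,minRadius=60,maxRadius=140)
for c in (h[0] if h is not None else []): print("along %.4f across %.4f r %.4f"%(.1-c[0]*.00025,.06-c[1]*.00025,c[2]*.00025))
print(o['tcp_pos'],o['joints'],o['grip_width'],"to caps",tool((.4795,-.227,.07),o))
```

```text
along 0.0002 across -0.0008 r 0.0323
along 0.0002 across -0.0008 r 0.0199
[ 0.568 -0.212  0.092] [-0.302  0.601  0.778  1.858 -0.53   0.9   -0.709] 0.030761645484391226 to caps [-0.089  0.003  0.022]
```

Call:
play_rows(targets="-0.08 -0.03 0.001 0 0; -0.08 -0.06 0.002 0 0; -0.08 -0.089 0.003 0 0; -0.08 -0.089 0.003 0 0; -0.08 -0.089 0.003 0.02 0; -0.08 -0.089 0.003 0.022 0; -0.08 -0.089 0.003 0.022 0")

```text
clock: 15.68
tcp_pos: [0.4783, -0.2259, 0.0678]
orientation: [-3.134, -0.21, 0.006]
contact_force: [-0.1, 0.6, 0.3]
grip_width: 0.0464
gripper_force: 0.0
```

Run:
```python
from w import *
o=r.get_obs(); print(o['tcp_pos'],o['joints'],o['grip_width'],"to caps",tool((.4795,-.227,.07),o))
im=r.grab_frame("wrist");W=cam("wrist");cv2.imwrite("pics/w10.png",im[:,:,::-1])
p,d=ray(W,0,0);t=o['tcp_pos'];M=R.from_rotvec(o['orientation']).as_matrix()
for n,X in [("L",(.476,-.197,.068)),("R",(.483,-.257,.068))]: print(n,proj(W,X))
for yy in (-.03,.03):
  for z in (-.038,): print("tip",[proj(W,t+M@[x,yy,z]).round(0).tolist() for x in (-.01,0,.01)])
# dark blobs (caps) and light pad pixels
g=cv2.cvtColor(im,cv2.COLOR_RGB2GRAY)
for v in range(200,330,10): print(v,g[v,230:420:6].tolist())
```

```text
[ 0.478 -0.226  0.068] [-0.275  0.523  0.781  2.051 -0.523  0.777 -0.612] 0.04642144816758659 to caps [ 0.001  0.001 -0.002]
L [261.364 277.255]
R [380.474 279.244]
tip [[247.0, 337.0], [245.0, 316.0], [244.0, 294.0]]
tip [[389.0, 337.0], [391.0, 316.0], [392.0, 294.0]]
200 [106, 106, 105, 106, 105, 105, 219, 204, 190, 112, 105, 48, 46, 48, 54, 58, 75, 65, 67, 79, 77, 67, 51, 157, 147, 113, 67, 67, 67, 76, 66, 67]
210 [108, 58, 55, 56, 60, 59, 223, 202, 202, 28, 57, 58, 58, 57, 58, 58, 59, 58, 58, 57, 58, 57, 15, 150, 145, 23, 56, 56, 56, 55, 74, 73]
220 [58, 60, 60, 60, 61, 59, 59, 61, 60, 60, 60, 60, 60, 61, 60, 59, 60, 59, 60, 59, 61, 60, 60, 63, 62, 62, 61, 59, 59, 59, 60, 57]
230 [185, 182, 180, 177, 173, 171, 109, 114, 113, 112, 112, 111, 110, 108, 99, 101, 100, 99, 94, 84, 84, 90, 86, 84, 82, 74, 80, 80, 82, 82, 78, 85]
240 [19, 42, 112, 112, 113, 122, 40, 119, 112, 112, 112, 112, 111, 111, 113, 83, 81, 111, 111, 111, 111, 111, 126, 143, 147, 116, 111, 112, 112, 113, 70, 58]
250 [114, 114, 111, 58, 57, 56, 56, 56, 55, 62, 117, 112, 112, 112, 109, 108, 104, 112, 113, 112, 112, 
[... 364 characters left out ...]
17, 16, 18, 17, 16, 35, 54, 113, 113, 112, 93, 108, 104, 112, 112, 112, 97, 49, 19, 18, 20, 19, 18, 20, 21, 143, 139, 136]
290 [110, 57, 117, 103, 18, 15, 17, 16, 22, 106, 115, 114, 114, 114, 111, 107, 103, 143, 141, 143, 142, 127, 60, 15, 25, 28, 21, 18, 151, 120, 156, 112]
300 [81, 88, 93, 81, 80, 15, 90, 98, 116, 118, 120, 122, 122, 123, 123, 102, 113, 148, 148, 146, 145, 130, 130, 129, 129, 3, 32, 82, 77, 119, 115, 79]
310 [56, 21, 84, 80, 71, 16, 49, 65, 64, 65, 67, 69, 70, 70, 67, 66, 66, 65, 62, 59, 58, 103, 101, 99, 97, 11, 19, 82, 82, 54, 21, 108]
320 [20, 59, 81, 81, 17, 18, 34, 64, 66, 65, 65, 67, 67, 66, 66, 64, 65, 65, 83, 104, 101, 102, 111, 102, 99, 15, 16, 15, 81, 80, 19, 19]
```

Call:
play_rows(targets="-0.08 0.001 0.001 0.01 0; -0.08 0.001 0.001 0.02 0; -0.08 0.001 0.001 0.028 0; -0.08 0.001 0.001 0.032 0; -0.08 0.001 0.001 0.032 0")

```text
clock: 16.15
tcp_pos: [0.48, -0.2269, 0.0361]
orientation: [-3.134, -0.21, 0.003]
contact_force: [0.0, -0.0, -0.9]
grip_width: 0.0462
gripper_force: 0.0
```

Call:
play_rows(targets="-0.08 0 0 0.002 0; -0.08 0 0 0.004 0; -0.08 0 0 0.004 0")

```text
clock: 16.4
tcp_pos: [0.4809, -0.2273, 0.0333]
orientation: [-3.135, -0.21, -0.0]
contact_force: [0.5, -0.2, 0.1]
grip_width: 0.0459
gripper_force: 0.0
```

Call:
play_rows(targets="-0.08 0 0 0.002 0; -0.08 0 0 0.004 0; -0.08 0 0 0.004 0")

```text
clock: 16.65
tcp_pos: [0.4812, -0.2274, 0.0295]
orientation: [3.134, 0.21, 0.001]
contact_force: [0.3, -0.2, 1.6]
grip_width: 0.0462
gripper_force: 0.2
```

Call:
play_rows(targets="-0.08 0 0 0.002 0; -0.08 0 0 0.004 0; -0.08 0 0 0.004 0")

```text
clock: 16.9
tcp_pos: [0.4812, -0.2274, 0.0255]
orientation: [3.134, 0.21, 0.001]
contact_force: [-0.8, 1.1, 3.9]
grip_width: 0.0459
gripper_force: 1.8
```

Call:
play_rows(targets="-0.08 0 0 0.003 0; -0.08 0 0 0.006 0; -0.08 0 0 0.009 0; -0.08 0 0 0.009 0")

```text
clock: 17.23
tcp_pos: [0.4816, -0.2275, 0.0202]
orientation: [-3.131, -0.208, -0.004]
contact_force: [-12.0, 9.2, 51.6]
grip_width: 0.0464
gripper_force: 25.9
```

Call:
play_rows(targets="-0.08 0 0 -0.0015 0; -0.08 0 0 -0.0015 0; -0.08 0 0 -0.0015 0; -0.08 0 0 -0.0015 0; -0.08 0 0 -0.0015 0; -0.08 0 0 -0.0015 0; -0.08 0 0 -0.0015 0; -0.08 0 0 -0.0015 0")

```text
clock: 17.9
tcp_pos: [0.4815, -0.2275, 0.0204]
orientation: [-3.133, -0.209, -0.004]
contact_force: [-8.0, 6.3, 35.2]
grip_width: 0.0459
gripper_force: 17.4
```

```bash
cat > car.py <<'E'
from ring import *
g,o=ringpos(); h=cv2.HoughCircles(cv2.GaussianBlur(cv2.cvtColor(g,6),(5,5),0),cv2.HOUGH_GRADIENT_ALT,1.5,20,param1=100,param2=.5,minRadius=60,maxRadius=140)
for c in (h[0] if h is not None else []): print("along %.4f across %.4f r %.4f"%(.1-c[0]*.00025,.06-c[1]*.00025,c[2]*.00025))
print(o['tcp_pos'],o['contact_force'],o['clock'])
E
python3 car.py
```

```text
along 0.0411 across -0.0000 r 0.0318
along 0.0411 across -0.0000 r 0.0197
[ 0.481 -0.228  0.02 ] [-8.678  5.549 34.85 ] 17.95
```

The carriage is running (ring 41 mm along). Keep holding.

Call:
play_rows(targets="-0.08 0 0 0 0; -0.08 0 0 0 0; -0.08 0 0 0 0; -0.08 0 0 0 0; -0.08 0 0 0 0; -0.08 0 0 0 0; -0.08 0 0 0 0; -0.08 0 0 0 0")

```text
clock: 18.62
tcp_pos: [0.4815, -0.2275, 0.0204]
orientation: [-3.133, -0.209, -0.004]
contact_force: [-7.9, 5.3, 36.2]
grip_width: 0.0464
gripper_force: 17.4
```

Call:
play_rows(targets="-0.08 0 0 0 0; -0.08 0 0 0 0; -0.08 0 0 0 0; -0.08 0 0 0 0; -0.08 0 0 0 0; -0.08 0 0 0 0; -0.08 0 0 0 0; -0.08 0 0 0 0")

```text
clock: 19.28
tcp_pos: [0.4815, -0.2275, 0.0204]
orientation: [-3.133, -0.209, -0.004]
contact_force: [-8.4, 4.9, 34.5]
grip_width: 0.0463
gripper_force: 17.4
```

Call:
play_rows(targets="-0.08 0 0 0 0; -0.08 0 0 0 0; -0.08 0 0 0 0; -0.08 0 0 0 0; -0.08 0 0 0 0; -0.08 0 0 0 0; -0.08 0 0 0 0; -0.08 0 0 0 0")

```text
clock: 19.95
tcp_pos: [0.4815, -0.2275, 0.0204]
orientation: [-3.133, -0.209, -0.004]
contact_force: [-7.9, 5.8, 34.6]
grip_width: 0.0458
gripper_force: 17.4
```

```bash
python3 car.py
```

```text
along 0.0779 across 0.0004 r 0.0199
[ 0.481 -0.228  0.02 ] [-8.27   5.576 35.121] 20.0
```

Call:
play_rows(targets="-0.08 0 0 0 0; -0.08 0 0 0 0; -0.08 0 0 0 0; -0.08 0 0 0 0; -0.08 0 0 0 0; -0.08 0 0 0 0; -0.08 0 0 0 0; -0.08 0 0 0 0")

```text
clock: 20.67
tcp_pos: [0.4815, -0.2275, 0.0205]
orientation: [-3.133, -0.209, -0.004]
contact_force: [-7.9, 5.2, 34.6]
grip_width: 0.0463
gripper_force: 17.4
```

```bash
python3 car.py
```

```text
along 0.0779 across 0.0004 r 0.0199
[ 0.481 -0.228  0.02 ] [-7.855  5.788 35.069] 20.7167
```

Settled at the stop. Release straight up.

Call:
play_rows(targets="-0.08 0 0 -0.006 0; -0.08 0 0 -0.014 0; -0.08 0 0 -0.025 0; -0.08 0 0 -0.05 0; -0.08 0 0 -0.08 0; -0.08 0 0 -0.11 0; -0.08 0 0 -0.11 0; -0.08 0 0 -0.11 0")

```text
clock: 21.38
tcp_pos: [0.4819, -0.2275, 0.1294]
orientation: [3.134, 0.211, 0.005]
contact_force: [0.4, 0.1, -0.4]
grip_width: 0.0462
gripper_force: 0.0
```

```bash
python3 car.py
python3 - <<'E'
from w import *
im=r.grab_frame("wrist");W=cam("wrist");o=r.get_obs()
a=cv2.cvtColor(im,6)<32
for X in [(.476,-.197,.068),(.483,-.257,.068)]:
    u,v=proj(W,X); s=a[int(v)-30:int(v)+30,int(u)-30:int(u)+30]; ys,xs=np.nonzero(s); print((u,v),xs.mean()-30+int(u)-u,ys.mean()-30+int(v)-v,len(xs))
print(o['tcp_pos'],o['contact_force'])
E
```

```text
along 0.0790 across -0.0015 r 0.0321
along 0.0790 across -0.0015 r 0.0198
along 0.0790 across -0.0015 r 0.0174
[ 0.481 -0.227  0.128] [-0.184 -0.11  -0.654] 21.4333
(np.float64(274.5709404440203), np.float64(244.38646503703083)) -0.13625836309546457 -0.05467312951637382 865
(np.float64(366.6447882513004), np.float64(246.02622983408972)) -1.5925403776673193 -0.8962176834214404 823
[ 0.48  -0.227  0.127] [ 0.276 -0.148 -0.377]
```

Ring and carriage are 79 mm along (≈ full run), the caps are back at rest height, and the arm is clear.

```bash
python3 -c "
from bench import r
print(r.hand_in())"
```

```text
the job is handed in; nothing more can be done
None
```

The job is handed in, with no verdict returned. By my measurements the ring sits against both pins, the carriage ran to its laser-side stop (about 79 of 80 mm), the caps came back up, and the arm is clear. It took about 21 s.

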